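Seat a stone sample board in its display case

ROBOT

A 7-joint arm with a two-finger parallel gripper is mounted at the origin on the work surface. World frame = base frame: x ahead of the robot, y to its left, z up, the work surface at z = 0. Lengths are in m, angles in rad, forces in N, time in s.
With the tool pointing down it reaches from about 0.4 to 0.85 m from the base axis. Payload 4.5 kg.
Tool frame: the origin (TCP) lies midway between the tips of the shut fingers; the grasp point (between the pads) lies robot.grip_depth behind it (robot.grip_depth is the distance from the TCP to the grasp point, in m); y points along the fingers, z is the direction in which the jaws open and shut, and the axes are right-handed (so a half turn about y gives the same grasp; the last joint's range is limited). The gripper opens to 88 mm and grips with 3 to 60 N. Pads are 18 mm wide; open, the fingers measure 123 mm over their backs; the gripper's body (75 mm by 187 mm) begins 45 mm behind the grasp point.
Start: joints at [-1.239, 0.689, -0.195, 1.565, 0.157, 0.902, -0.215], TCP at [0.183, 0.598, 0.239] pointing down, gripper open.
Joint ranges: [-3.01, 3.01], [-0.46, 2.08], [-1.47, 1.51], [0.13, 2.56], [-1, 4.14], [0.04, 2.09], [-2.66, 2.66]. Speed limits (rad/s): [2.57, 2.57, 3.14, 3.14, 3.14, 3.14, 3.14].

INTERFACE

Orientations are given as a unit quaternion [x, y, z, w].
In Python, from plant import robot gives the robot as it stands. The module is installed in compiled form; this text tells all that it offers.
- The arm moves only by the shell command python3 -m creep 'ROWS' [FORCE]. ROWS is JSON, one flat list of numbers, 5 for each row, row after row: the shift along the tool's x, y, z in m, then the turn about the tool's y in rad, then the finger opening in m, from 0 to 0.0881. A call has 1 to 12 rows; each row shifts and turns the commanded pose from where the row before left it, along the tool's axes as they then stand; what a row does not reach is not made up. A row lasts 1/12 s, in which the tool goes at most 41.7 mm and 7.16 degrees, less where a joint would pass 70% of its speed; a pose out of reach is approached as far as the arm can. A call with a gripper value outside its range is refused whole. The fingers move at their own pace and stop on an object; FORCE is the grip in N (left out, the last holds). Time passes only in rows, so rows that do not move let the fingers close. It gives the time, the measured TCP pose, the force and the opening at its end, in the units of the state.
- robot.read_state(): the state, without advancing time (a new reading comes with each control period).
- robot.get_image(name): name is "side" or "top"; returns a dict with "pixels" (420x560x3 uint8, red, green, blue), "z_map" (420x560 float32, m along the optical axis (not along the pixel's ray), 0 where there is no reading), "K" (3x3 intrinsics, pixels), "extrinsics" (4x4, takes a point from camera to world coordinates). Camera axes: x right, y up, looking along -z (the intrinsics and any distortion apply to the point x, -y, -z); pixel columns grow to the right and rows downward; lengths in m; the calibration is good to about 2 mm. A picture is of the moment at which its call begins.
- robot.close_job(): hands the job in, once; it reports no verdict.
The state is a dict: "time_s": time; "joint_pos": joint angles; "qd": joint speeds; "joint_torque": joint torques, N m; "tcp_pos": TCP position; "ee_rot": TCP orientation; "contact_force": force on the tool from outside, world axes, zero at the start; "moment": the same for the moment, N m; "gripper_width": finger opening in m.
Only numpy, scipy, OpenCV 4.12 (cv2) and the standard library are available. Lean on these libraries where they do the work, as an engineer would, in place of code of your own. Each camera call takes 0.05 s, during which the arm holds its last target.

TASK

Pick up the wooden stone sample board by its fin and fit it into the empty grey display case: hook one of its bare edges under the case's overhanging lip with the opposite edge still raised, push it fully home against the stop hidden under the lip (it can only be felt), and swing it down and press until the sprung catch snaps over the opposite edge and the board lies flat on the case floor, still home against the stop. Work gently, above all against the stop, never forcing the board, leave the other things on the table as they are, and let go at the end.

Things in the scene. Friction and masses are not known exactly. Their poses are not given: they have to be found in the camera images.
- board_grip (a point): Centre of the wooden board's upright grip fin: 32 mm above the plate's underside, 14 mm below the fin's top, at the plate's middle. The fin is 12 mm thick (x), 50 mm long (y) and rises 40 mm from the plate's top face. Axes: x along the plate's 150 mm side, y along the fin, z up out of the plate.
- board: The loose board, about 0.2 to 0.3 kg, flat on the table at first: plate 150 (x) x 120 (y) x 6 mm; origin at the centre of its underside, axes as for the grip. Bonded stones 6 mm high in two rows, 44 mm either side of the middle in y, within 45 mm of it in x; the last 30 mm at both x ends is bare. It may go in either way round.
- edge_a (a point): Middle of the plate's lower edge at its -x end (75 mm from the middle).
- edge_b (a point): Middle of the plate's lower edge at its +x end (75 mm from the middle).
- case: Grey plastic case, fixed, 187 x 146 mm; origin at its underside, x from the lip side (the side away from the robot) to the catch side, z up. Pocket floor 18 mm above the origin; pocket 126 mm wide in y (3 mm spare each side), its catch-side wall at x = 78 mm. Side and catch-side walls end 15 mm above the floor. Over 40 N between board and case or catch, or 15 N on the stop, is forcing.
- case_seat (a point): A point on the case floor's top face, 18 mm straight above the case's origin; axes as the case. The seated board's middle lies between 1 mm beyond it (+x) and 11 mm short of it (-x), as the hidden stop decides.
- lip_edge (a point): Middle of the lower inner edge of the fixed lip along the whole -x side of the case; at x = -66.5 mm, underside 12 mm above the case floor, 5 mm thick. Hidden under it a rigid fixed stop bar 100 mm wide faces the pocket, 7.5 to 19.5 mm further in (-x) than this edge, different each time. The board's edge belongs against it (within 1.5 mm).
- catch_tooth (a point): Tip of the sprung black catch, middle of the case's +x side, 38 mm wide. At rest the tip is at x = 61 mm, flat underside 8 mm above the case floor; above it a slope leans outwards 30 degrees from vertical, up to 39 mm above the floor. A board edge pressed down on the slope pushes the catch to +x; it then springs back over the edge.
- catch (a joint): How far the catch is pushed out, m: 0 at rest (closed), 0.018 at its stop. The spring pushes back with 1.5 N at 0 and 3.7 N at 15 mm; with friction some 4 to 12 N straight down on the board close to the catch snaps it in.
- obelisk: Bystander: small turned stone obelisk, 44 mm across its foot, 68 mm tall, loose; origin at the centre of its underside.
- jar: Bystander: amber glass jar with a metal cap, 52 mm across, 65 mm tall, loose; origin at the centre of its underside.
- carton: Bystander: plain cardboard carton 70 x 90 x 45 mm, loose; origin at the centre of its underside.
- brush: Bystander: dusting brush lying on the table beyond the work, handle along its -x; loose, origin under its middle.
There are look-alikes about, which are no part of the job. Of the things that look like the board, the largest one is meant.

How it is judged:
By the outcome, as a careful person would: the job done as asked, in the order asked, and still so for the second after the job is handed in, with the robot touching nothing.
It also fails if it takes over 64 s, if anything falls off the work surface, if the arm or the gripper's body presses on something with over 40 N, if the wrist force passes 120 N, or if a joint passes its speed limit or range.

## Working session

There is one attempt and no reset: what is moved stays moved. The work goes in short steps, Python scripts to look and compute and a shell command to move; the robot and the scene stay as the last step left them, time stands still between calls to the robot, and variables do not carry over. Pictures are saved under pics/ and viewed, and the job is handed in when it is done.

```bash
mkdir -p pics; ls
python3 - <<'E'
from plant import robot
import cv2,numpy as np
print(robot.read_state(), robot.grip_depth)
for n in ("side","top"):
    d=robot.get_image(n); cv2.imwrite(f"pics/{n}0.png",d["pixels"][:,:,::-1]); print(n,d["K"],d["extrinsics"].round(4), [k for k in d])
    np.savez(f"{n}0.npz",**{k:d[k] for k in d})
E
```

```text
pics
{'time_s': 0.0, 'joint_pos': array([-1.23918577,  0.68999527, -0.19449882,  1.56634747,  0.15731352,
        0.9024661 , -0.21508349]), 'qd': array([ 5.98462312e-04,  1.70784838e-03,  1.09731830e-03, -4.04184443e-04,
        6.85339803e-04, -3.39158452e-04, -1.35732240e-05]), 'joint_torque': array([-1.20778270e-03, -5.27558041e+01, -1.26741372e+00, -1.53429759e+01,
       -5.26600331e-02,  6.66684355e-03,  1.85396375e-04]), 'tcp_pos': array([0.18326552, 0.59687193, 0.23790168]), 'ee_rot': array([ 0.69993031, -0.10491293,  0.10482497, -0.69864338]), 'contact_force': array([-0.37798526, -0.0360105 ,  0.58210089]), 'moment': array([-0.00228149, -0.00893589, -0.01332753]), 'gripper_width': 0.08796669590967006} 0.0187
side [[460.14896617   0.         277.91548178]
 [  0.         460.14896617 210.00580377]
 [  0.           0.           1.        ]] [[ 0.965   0.2131 -0.1529  0.4203]
 [-0.2617  0.7455 -0.6129 -0.6941]
 [-0.0166  0.6315  0.7752  0.9134]
 [ 0.      0.      0.      1.    ]] ['pixels', 'z_map', 'K', 'extrinsics']
top [[444.03669007   0.         271.32779025]
 [  0.         444.03669007 201.25405023]
 [  0.           0.           1.        ]] [[-2.1800e-02  9.8400e-01 -1.7700e-01  4.3320e-01]
 [-9.9980e-01 -2.2300e-02 -8.0000e-04  2.5000e-03]
 [-4.7000e-03  1.7690e-01  9.8420e-01  1.0923e+00]
 [ 0.0000e+00  0.0000e+00  0.0000e+00  1.0000e+00]] ['pixels', 'z_map', 'K', 'extrinsics']
```

View pics/side0.png

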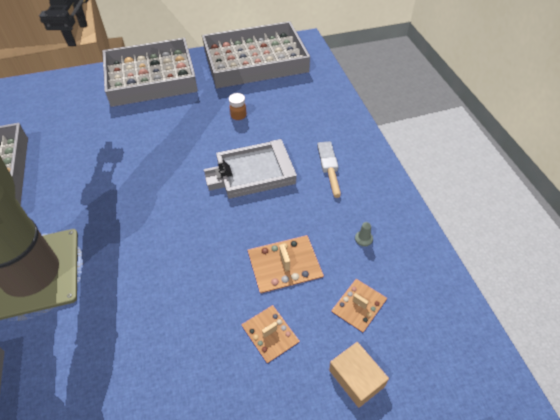

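View pics/top0.png

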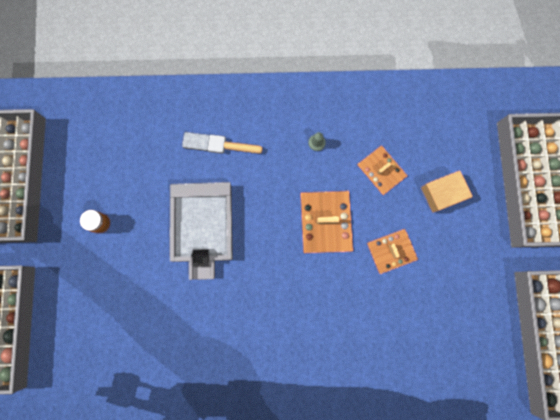

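```bash
cat > h.py <<'E'
import numpy as np,cv2
from scipy.spatial.transform import Rotation as R
def pix2w(d,u,v,z=None,depth=None):
    K=d["K"];E=d["extrinsics"]
    u=np.asarray(u,float);v=np.asarray(v,float)
    r=np.stack([(u-K[0,2])/K[0,0],-(v-K[1,2])/K[1,1],-np.ones_like(u)],-1)
    rw=r@E[:3,:3].T
    s=depth if depth is not None else (z-E[2,3])/rw[...,2]
    return E[:3,3]+rw*np.asarray(s)[...,None]
def cloud(d):
    v,u=np.mgrid[0:420,0:560]
    return pix2w(d,u,v,depth=d["z_map"])
def tool(s):
    return R.from_quat(s["ee_rot"]).as_matrix()
E
python3 - <<'E'
from h import *
from plant import robot
print(tool(robot.read_state()).round(4))
for n in ("top","side"):
    d=dict(np.load(n+"0.npz")); P=cloud(d); 
    px=d["pixels"].astype(int)
    hsv=cv2.cvtColor(d["pixels"],cv2.COLOR_RGB2HSV)
    # board
    m=((hsv[...,0]<22)&(hsv[...,1]>90)&(hsv[...,2]>80)).astype(np.uint8)
    for c in cv2.findContours(m,cv2.RETR_EXTERNAL,cv2.CHAIN_APPROX_NONE)[0]:
        if cv2.contourArea(c)<300: continue
        q=c[:,0,:].astype(float); w=pix2w(d,q[:,0],q[:,1],z=0.006)
        (cx,cy),(a,b),ang=cv2.minAreaRect((w[:,:2]*1000).astype(np.float32))
        print(n,"wood",q.mean(0).round(),cx,cy,a,b,ang)
    # heights profile
    big=P[...,2]
    if n=="top":
        for u in (201,): print([(v,round(float(P[v,u,0]),3),round(float(big[v,u]),4)) for v in range(178,286,3)])
        for v in (222,): print([(u,round(float(P[v,u,1]),3),round(float(big[v,u]),4)) for u in range(160,244,2)])
        print('board z',[(v,round(float(P[v,310,2]),4)) for v in range(186,260,6)])
    cv2.imwrite(f"pics/{n}_crop.png",cv2.resize(d["pixels"][150:290,150:370,::-1] if n=="top" else d["pixels"][130:300,190:360,::-1],None,fx=3.5,fy=3.5,interpolation=cv2.INTER_CUBIC))
E
```

```text
[[ 9.560e-01 -4.000e-04  2.933e-01]
 [-2.933e-01 -1.600e-03  9.560e-01]
 [ 1.000e-04 -1.000e+00 -1.700e-03]]
top wood [392. 251.] 499.448486328125 -287.52301025390625 78.40033721923828 99.14302825927734 19.027877807617188
top wood [326. 222.] 575.5717163085938 -130.544921875 147.679931640625 119.26305389404297 1.0059057474136353
top wood [447. 191.] 644.5231323242188 -433.3261413574219 71.01180267333984 106.73179626464844 20.077999114990234
top wood [382. 170.] 702.7759399414062 -276.2497253417969 99.0008544921875 78.855224609375 36.673072814941406
[(178, 0.692, 0.0051), (181, 0.686, -0.003), (184, 0.67, 0.0366), (187, 0.662, 0.0389), (190, 0.655, 0.0359), (193, 0.648, 0.0306), (196, 0.64, 0.0339), (199, 0.636, 0.0186), (202, 0.628, 0.0194), (205, 0.622, 0.0146), (208, 0.614, 0.0171), (211, 0.606, 0.0202), (214, 0.598, 0.0193), (217, 0.592, 0.0138), (220, 0.583, 0.0204), (223, 0.576, 0.0195), (226, 0.569, 0.0213), (229, 0.562, 0.0147), (232, 0.555, 0.017), (235, 0.547, 0.0165), (238, 0.54, 0.0181), (241, 0.532, 0.0201), (244, 0.525, 0.0167), (247, 0.518, 0.0224), (250, 0.509, 0.0376)
[... 1126 characters left out ...]
40, 0.082, -0.0016), (242, 0.077, 0.0021)]
board z [(186, 0.0017), (192, -0.001), (198, 0.0085), (204, 0.008), (210, 0.0097), (216, 0.0116), (222, 0.0041), (228, 0.0155), (234, 0.0075), (240, 0.0089), (246, 0.0046), (252, 0.0091), (258, -0.0002)]
side wood [270. 332.] 496.07452392578125 -291.70550537109375 77.57108306884766 98.23998260498047 18.603870391845703
side wood [358. 303.] 699.56396484375 -280.52606201171875 98.70443725585938 77.42636108398438 36.753597259521484
side wood [283. 263.] 571.92919921875 -133.5888214111328 146.67356872558594 118.26085662841797 0.7042434215545654
side wood [59. 36.] 27.984024047851562 1138.2586669921875 420.9749755859375 609.261474609375 5.855294704437256
```

View pics/top_crop.png

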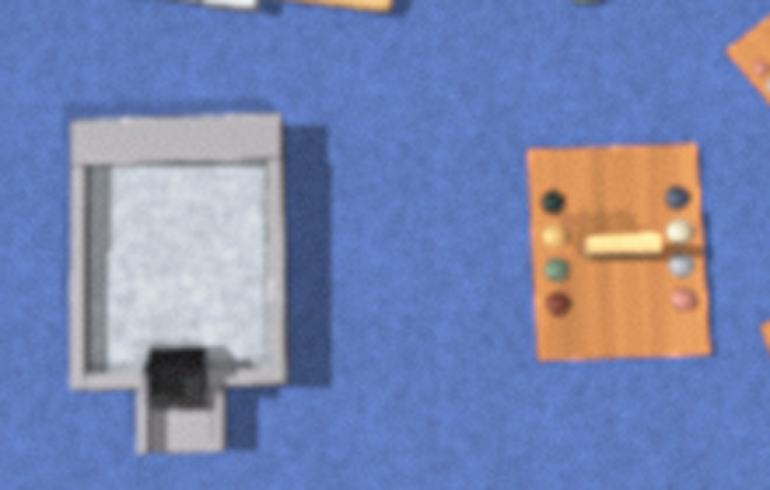

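View pics/side_crop.png

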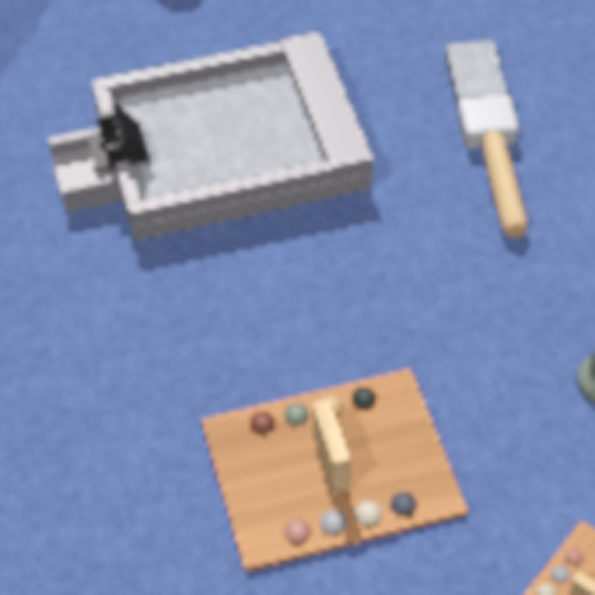

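```bash
cat > case.py <<'E'
from h import *
for n in ("top","side"):
    d=dict(np.load(n+"0.npz"))
    hsv=cv2.cvtColor(d["pixels"],cv2.COLOR_RGB2HSV)
    m=((hsv[...,1]<75)&(hsv[...,2]>60)).astype(np.uint8)
    if n=="top": m[:, :150]=0; m[:,250:]=0; m[:165]=0; m[300:]=0
    else: m[:,:195]=0; m[:,305:]=0; m[:135]=0; m[205:]=0
    m=cv2.morphologyEx(m,cv2.MORPH_CLOSE,np.ones((3,3)))
    c=max(cv2.findContours(m,cv2.RETR_EXTERNAL,cv2.CHAIN_APPROX_NONE)[0],key=cv2.contourArea)
    q=c[:,0,:].astype(float)
    w=pix2w(d,q[:,0],q[:,1],z=0.033)*1000
    w35=pix2w(d,q[:,0],q[:,1],z=0.035)*1000
    print(n,w.min(0),w.max(0))
    # fit sides: far edge (+x), left (+y), right(-y)
    ym,yM=w[:,1].min(),w[:,1].max();xm,xM=w[:,0].min(),w[:,0].max()
    def fit(a,b): 
        p=np.polyfit(a,b,1)
        r=abs(np.polyval(p,a)-b);k=r<2.5
        return np.polyfit(a[k],b[k],1)
    k=(w35[:,0]>w35[:,0].max()-8)&(w[:,1]>ym+15)&(w[:,1]<yM-15); p=fit(w35[k,1],w35[k,0]); print("far x at y=177:",np.polyval(p,177),"slope deg",np.degrees(p[0]))
    k=(w[:,1]>yM-8)&(w[:,0]>xM-140)&(w[:,0]<xM-20); p=fit(w[k,0],w[k,1]); print("left y at 570",np.polyval(p,570),np.degrees(p[0]))
    k=(w[:,1]<ym+8)&(w[:,0]>xM-140)&(w[:,0]<xM-20); p=fit(w[k,0],w[k,1]); print("right y at 570",np.polyval(p,570),np.degrees(p[0]))
d=dict(np.load("top0.npz"));g=cv2.cvtColor(d["pixels"],cv2.COLOR_RGB2GRAY).astype(int)
for u in (185,195,205,215,222): print(u,g[180:204,u])
print(g[225,164:240])
d=dict(np.load("side0.npz"));
i=cv2.resize(d["pixels"][135:205,195:305,::-1],None,fx=7,fy=7,interpolation=cv2.INTER_CUBIC);cv2.imwrite("pics/case_side.png",i)
d=dict(np.load("top0.npz"));
i=cv2.resize(d["pixels"][175:287,160:245,::-1],None,fx=5,fy=5,interpolation=cv2.INTER_CUBIC);cv2.imwrite("pics/case_top.png",i)
E
python3 case.py
```

```text
top [441.50163454  99.39096393  33.        ] [675.03883122 250.35527894  33.        ]
far x at y=177: 673.0839586545674 slope deg -0.5172778788063356
left y at 570 248.83947340066726 0.26657363890022706
right y at 570 101.4194457090389 0.07967560070660255
side [437.0736779   72.33073099  33.        ] [673.00825917 252.92028506  33.        ]
far x at y=177: 670.5983985739006 slope deg -0.2985199577345779
left y at 570 247.99771056300048 1.3619606991143283
right y at 570 74.65543568486622 0.8015901989014885
185 [101 103 115 161 194 195 184 184 184 186 185 182 184 186 188 187 178 174
 191 202 209 212 207 203]
195 [109 105 111 139 171 182 182 182 184 184 182 185 182 187 181 168 151 165
 199 210 211 209 206 204]
205 [107 107 122 151 174 185 185 184 183 182 185 182 182 185 184 168 138 158
 193 205 207 208 205 208]
215 [110 120 155 186 187 181 182 180 185 181 184 182 185 182 186 176 151 176
 203 212 205 206 214 217]
222 [103 114 146 178 186 182 182 182 183 182 183 184 182 181 169 147 135 163
 192 206 202 205 204 208]
[124 124 122 116 112 124 159 184 189 162 116 102 125 137 131 135 158 194
 212 209 203 197 203 209 210 206 200 201 202 207 205 204 200 200 203 201
 200 201 203 209 209 208 209 208 209 210 209 206 201 202 205 208 207 207
 197 201 200 203 206 210 204 187 183 187 187 188 168 115  76  77  78  79
  78  78  80  81]
```

Run:
```python
from h import *
d=dict(np.load("top0.npz"))
for u,v in ((185,198),(195,196.),(205,195.6),(215,195.6),(222,194.6)): print("lip in",u,v,pix2w(d,u,v,z=.035)*1000)
for u,v in ((169.8,225),(173.3,225),(223.8,225),(230.7,225)): print("walls",u,pix2w(d,u,v,z=.033)*1000)
g=cv2.cvtColor(d["pixels"],cv2.COLOR_RGB2GRAY).astype(int)
for u in (176,180,220,225,228): print(u,g[248:268,u])
```

```text
lip in 185 198 [636.11628057 212.45235902  35.        ]
lip in 195 196.0 [640.50601346 188.23446796  35.        ]
lip in 205 195.6 [640.94423774 163.96394372  35.        ]
lip in 215 195.6 [640.39376562 139.69011553  35.        ]
lip in 222 194.6 [642.4806235  122.69638459  35.        ]
walls 169.8 [571.27562064 248.56904382  33.        ]
walls 173.3 [571.08741306 240.15061986  33.        ]
walls 223.8 [568.37341864 118.75510663  33.        ]
walls 230.7 [568.00282382 102.17859904  33.        ]
176 [128 124 130 122 121 112 103 108 135 169 186 188 175 145 124 118 117 118
 122 123]
180 [166 165 163 166 157 147 134 137 159 181 191 186 169 135 120 125 123 121
 124 118]
220 [205 204 203 193 161 127 119 148 181 186 185 160 111  77  77  76  77  77
  81  83]
225 [186 188 190 178 175 175 184 187 188 185 173 144  96  81  83  99 115 124
 127 128]
228 [187 189 186 185 186 186 185 186 186 185 171 134  96  75  81  95 110 118
 122 125]
```

View pics/case_top.png

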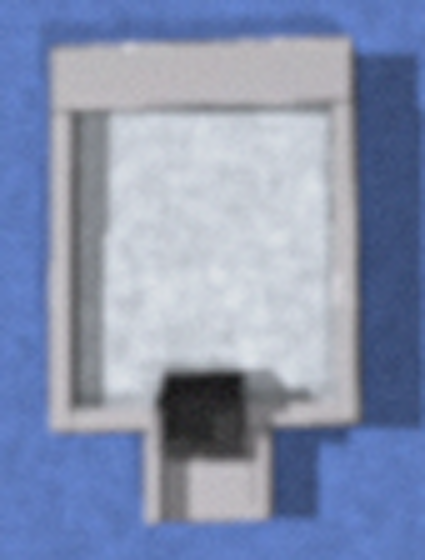

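View pics/case_side.png

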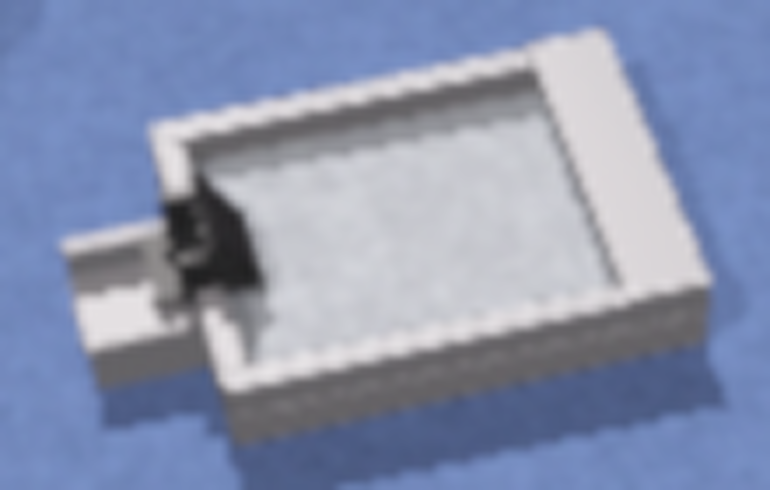

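```bash
python3 -m creep '[0,0,0,-0.104,0.088, 0,0,0,-0.104,0.088, 0,0,0,-0.104,0.088, 0.0158,0,-0.0306,0,0.088, 0.0158,0,-0.0306,0,0.088, 0.0158,0,-0.0306,0,0.088, 0.0158,0,-0.0306,0,0.088, 0.0158,0,-0.0306,0,0.088, 0.0158,0,-0.0306,0,0.088, 0.0158,0,-0.0306,0,0.088, 0.0158,0,-0.0306,0,0.088, 0.0158,0,-0.0306,0,0.088]'
python3 -m creep '[0.0158,0,-0.0306,0,0.088, 0.0158,0,-0.0306,0,0.088, 0.0158,0,-0.0306,0,0.088, 0.0158,0,-0.0306,0,0.088, 0.0158,0,-0.0306,0,0.088, 0.0158,0,-0.0306,0,0.088, 0.0158,0,-0.0306,0,0.088, 0.0158,0,-0.0306,0,0.088, 0.0158,0,-0.0306,0,0.088, 0.0158,0,-0.0306,0,0.088, 0.0158,0,-0.0306,0,0.088]'
python3 -m creep '[0.0158,0,-0.0306,0,0.088, 0.0158,0,-0.0306,0,0.088, 0.0158,0,-0.0306,0,0.088, 0.0158,0,-0.0306,0,0.088, 0,0,0,0,0.088]'
python3 -c "
from h import *
from plant import robot
s=robot.read_state();print(s['tcp_pos']);print(tool(s).round(4));print(s['contact_force'],s['joint_pos'])"
```

```text
time_s: 1.1
tcp_pos: [0.3299, 0.3224, 0.2386]
ee_rot: [0.707, 0.005, -0.005, -0.707]
contact_force: [0.7, 0.4, 0.1]
gripper_width: 0.0881
time_s: 2.02
tcp_pos: [0.5083, -0.0117, 0.2385]
ee_rot: [-0.707, -0.005, 0.005, 0.707]
contact_force: [0.3, 0.8, -0.4]
gripper_width: 0.088
time_s: 2.43
tcp_pos: [0.5748, -0.1403, 0.2378]
ee_rot: [0.709, 0.002, -0.001, -0.705]
contact_force: [-0.2, -0.6, 0.5]
gripper_width: 0.0879
[ 0.57478825 -0.14029831  0.23782912]
[[ 1.      0.0016 -0.0037]
 [ 0.0038 -0.0051  1.    ]
 [ 0.0016 -1.     -0.0051]]
[-0.24700891 -0.59054564  0.50701184] [ 0.3701585   0.65868971 -0.36575023  1.66818497  0.29767153  0.8677652
  1.45527145]
```

```bash
python3 -m creep '[0,0,0,0,0.088, 0,0,0,0,0.088, 0,0,0,0,0.088]'
python3 -c "
from h import *
from plant import robot
s=robot.read_state();print(s['tcp_pos']);print(tool(s).round(4))
d=robot.get_image('side');cv2.imwrite('pics/s1.png',d['pixels'][...,::-1])"
```

```text
time_s: 2.68
tcp_pos: [0.5724, -0.1296, 0.2386]
ee_rot: [-0.707, -0.006, 0.006, 0.708]
contact_force: [-0.4, -0.0, 0.1]
gripper_width: 0.088
[ 0.57240503 -0.12958956  0.23855539]
[[ 9.999e-01 -9.000e-04 -1.670e-02]
 [ 1.670e-02  1.200e-03  9.999e-01]
 [-9.000e-04 -1.000e+00  1.200e-03]]
```

View pics/s1.png

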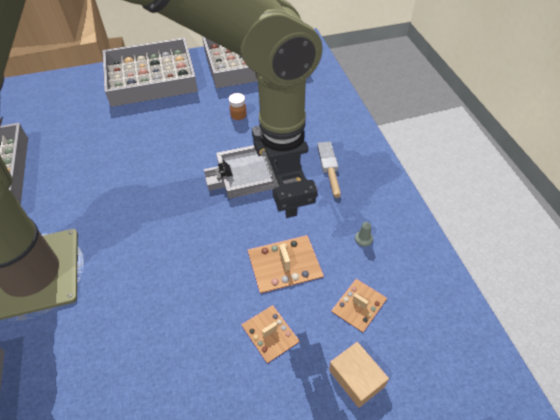

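```bash
python3 -m creep '[0.0013,0.02,-0.0024,0,0.088, 0,0.03,0,0,0.088, 0,0.03,0,0,0.088, 0,0.03,0,0,0.088, 0,0.03,0,0,0.088, 0,0.02,0,0,0.088, 0,0.008,0,0,0.088, 0,0,0,0,0.088, 0,0,0,0,0.088]'
python3 -c "
from h import *
from plant import robot
s=robot.read_state();print(s['tcp_pos'])
d=robot.get_image('side');cv2.imwrite('pics/s2.png',cv2.resize(d['pixels'][190:330,200:380,::-1],None,fx=4,fy=4))"
```

```text
time_s: 3.48
tcp_pos: [0.5747, -0.133, 0.0714]
ee_rot: [-0.707, -0.006, 0.005, 0.707]
contact_force: [-0.4, -0.7, 0.5]
gripper_width: 0.0881
[ 0.57472873 -0.13303244  0.0713741 ]
```

View pics/s2.png

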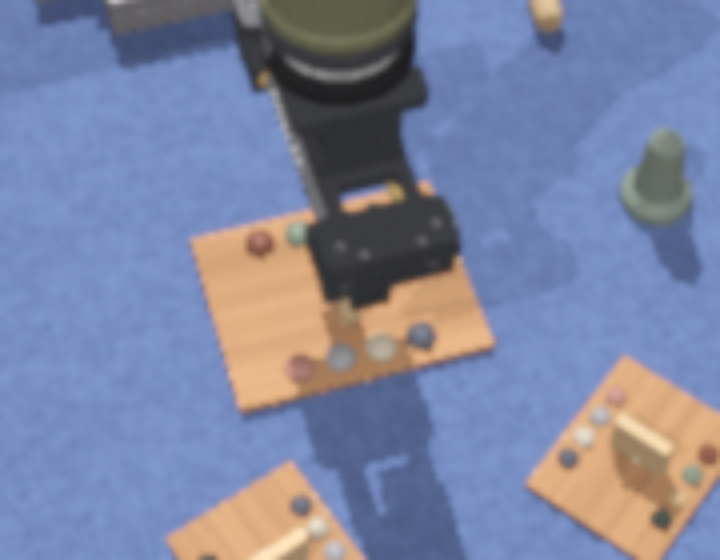

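```bash
python3 -m creep '[0,0.015,0,0,0.088, 0,0.015,0,0,0.088, 0,0.012,0,0,0.088, 0,0.006,0,0,0.088, 0,0.0034,0,0,0.088, 0,0,0,0,0.088, 0,0,0,0,0.088]'
python3 -c "
from h import *
from plant import robot
s=robot.read_state();print(s['tcp_pos'])
d=robot.get_image('side');cv2.imwrite('pics/s3.png',cv2.resize(d['pixels'][190:330,200:380,::-1],None,fx=4,fy=4))"
```

```text
time_s: 4.12
tcp_pos: [0.5747, -0.1338, 0.0198]
ee_rot: [0.707, 0.005, -0.005, -0.707]
contact_force: [0.3, -0.2, 0.3]
gripper_width: 0.088
[ 0.57474077 -0.13382741  0.01981899]
```

View pics/s3.png

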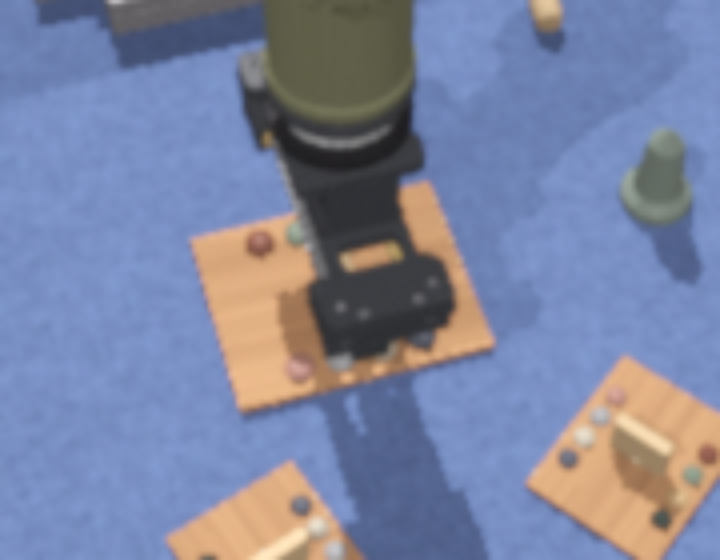

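```bash
python3 -m creep '[0,0,0,0,0.048, 0,0,0,0,0.048, 0,0,0,0,0.048, 0,0,0,0,0.048, 0,0,0,0,0.044, 0,0,0,0,0.044, 0,0,0,0,0.044]' 20
```

```text
time_s: 4.75
tcp_pos: [0.5744, -0.1334, 0.0193]
ee_rot: [-0.707, -0.005, 0.005, 0.707]
contact_force: [-0.1, 0.9, 1.3]
gripper_width: 0.0499
```

```bash
python3 -m creep '[0,-0.006,0,0,0.044, 0,-0.012,0,0,0.044, 0,-0.02,0,0,0.044, 0,-0.02,0,0,0.044, 0,-0.02,0,0,0.044, 0,-0.02,0,0,0.044, 0,-0.012,0,0,0.044, 0,0,0,0,0.044]'
python3 -m creep '[-0.001,0,0.012,0,0.044, -0.002,0,0.026,0,0.044, -0.002,0,0.03,0,0.044, -0.002,0,0.03,0,0.044, -0.002,0,0.03,0,0.044, -0.002,0,0.03,0,0.044, -0.002,0,0.03,0.009,0.044, -0.002,0,0.03,0,0.044, -0.002,0,0.03,0,0.044, -0.002,0,0.03,0,0.044, -0.0006,0,0.02,0,0.044, 0,0,0.01,0,0.044]'
python3 -m creep '[0,0,0,0,0.044, 0,0,0,0,0.044, 0,0,0,0,0.044, 0,0,0,0,0.044]'
python3 - <<'E'
from h import *
from plant import robot
s=robot.read_state();print(s['tcp_pos'],tool(s).round(4)[:,0])
for n,c in (('side',(100,230,170,350)),('top',(140,290,130,270))):
    d=robot.get_image(n);np.savez(n+"1.npz",**d);cv2.imwrite(f'pics/{n}4.png',cv2.resize(d['pixels'][c[0]:c[1],c[2]:c[3],::-1],None,fx=4,fy=4,interpolation=cv2.INTER_CUBIC))
E
```

```text
time_s: 5.42
tcp_pos: [0.576, -0.1342, 0.1324]
ee_rot: [0.707, 0.007, -0.003, -0.707]
contact_force: [0.4, -0.5, -1.9]
gripper_width: 0.0497
time_s: 6.42
tcp_pos: [0.5491, 0.1793, 0.1281]
ee_rot: [-0.706, -0.003, 0.005, 0.708]
contact_force: [-0.2, -0.2, -3.3]
gripper_width: 0.0496
time_s: 6.75
tcp_pos: [0.5515, 0.1712, 0.129]
ee_rot: [0.708, 0.0, -0.001, -0.706]
contact_force: [-0.1, 0.2, -1.9]
gripper_width: 0.05
[0.55154037 0.17124457 0.12895568] [ 1.0e+00  2.1e-03 -7.0e-04]
```

View pics/side4.png

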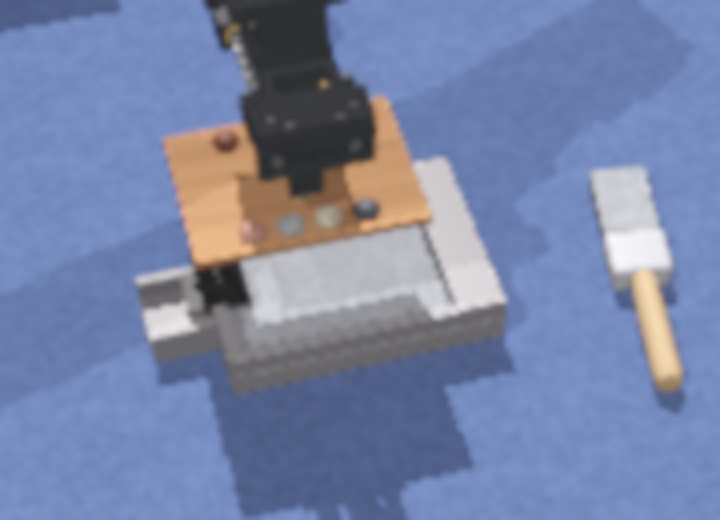

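View pics/top4.png

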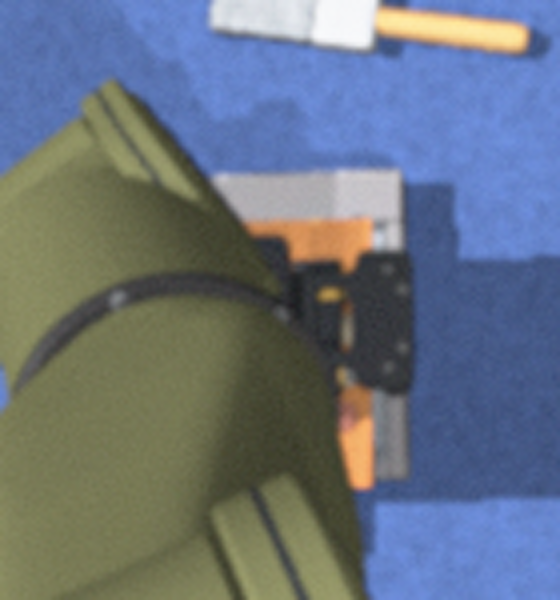

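Run:
```python
from h import *
d=dict(np.load("side1.npz"))
c=np.array([(277.5,154.5),(220,165.5),(210.75,134.5),(266.5,124.25)])-0.375
print(pix2w(d,c[:,0],c[:,1],z=.1157)*1000)
P=cloud(d)
for u,v in((272,152),(262,130),(222,160),(216,138)): print(P[v-1:v+2,u-1:u+2,2].mean())
d=dict(np.load("top1.npz"));P=cloud(d)
c=np.array([(223.25,194.5),(223.25,262)])-.375
print(pix2w(d,c[:,0],c[:,1],z=.1157)*1000)
for u,v in((215,197),(215,203),(220,255),(220,244)): print(P[v-1:v+2,u-1:u+2,2].mean())
# case side-view points: lip inner near corner top, lip outer near corner, wall
d=dict(np.load("side0.npz"))
c=np.array([(710/7+195,283/7+135),(607/7+195,32/7+135),(620/7+195,288/7+135),(537/7+195,68/7+135)])-.43
print(pix2w(d,c[:,0],c[:,1],z=.035)*1000)
c=np.array([(230/7+195,388/7+135),(152/7+195,128/7+135)])-.43
print(pix2w(d,c[:,0],c[:,1],z=.033)*1000)
```

```text
[[622.63618733 109.76460756 115.7       ]
 [478.03291929 111.73867325 115.7       ]
 [475.71487765 229.60935353 115.7       ]
 [624.53992656 228.22104791 115.7       ]]
0.11502140798001372
0.20417021346276476
0.1142133832472406
0.1134407291665561
[[627.54953099 111.55711806 115.7       ]
 [477.41619279 111.92438695 115.7       ]]
0.1158511952487417
0.22480791449926704
0.11604775742827872
0.11618737438885558
[[670.229947   101.6486025   35.        ]
 [670.09452744 246.11826396  35.        ]
 [637.13542882 108.50833833  35.        ]
 [637.69639554 233.53076534  35.        ]]
[[486.79407438 101.44488103  33.        ]
 [483.88970808 244.60287702  33.        ]]
```

```bash
python3 -m creep '[0,0.008,0.0018,0,0.044, 0,0.012,0.0018,0,0.044, 0,0.012,0,0,0.044, 0,0.008,0,0,0.044, 0,0.005,0,0,0.044, 0,0,0,0,0.044, 0,0,0,0,0.044]'
python3 -m creep '[0,0.003,0,0,0.044, 0,0.003,0,0,0.044]'
python3 -m creep '[0,0.002,0,0,0.044, 0,0.002,0,0,0.044]'
python3 -m creep '[0,0.002,0,0,0.044, 0,0.002,0,0,0.044]'
```

```text
time_s: 7.43
tcp_pos: [0.5512, 0.1775, 0.0838]
ee_rot: [0.707, 0.002, -0.002, -0.707]
contact_force: [-0.2, 0.1, -1.7]
gripper_width: 0.0503
time_s: 7.6
tcp_pos: [0.5519, 0.1777, 0.0787]
ee_rot: [-0.707, -0.002, 0.001, 0.707]
contact_force: [-0.3, -0.1, -1.5]
gripper_width: 0.05
time_s: 7.77
tcp_pos: [0.5524, 0.1777, 0.0748]
ee_rot: [-0.707, -0.003, 0.001, 0.707]
contact_force: [2.1, 0.5, 1.7]
gripper_width: 0.0499
time_s: 7.93
tcp_pos: [0.5524, 0.1777, 0.0708]
ee_rot: [-0.707, -0.002, 0.001, 0.707]
contact_force: [2.5, -0.1, 1.0]
gripper_width: 0.0496
```

```bash
cat > look.py <<'E'
import sys
from h import *
from plant import robot
k=sys.argv[1]
s=robot.read_state();print(s['time_s'],s['tcp_pos'].round(4),s['contact_force'].round(2),tool(s)[:,0].round(4))
for n,c in (('side',(110,215,180,330)),('top',(170,290,140,260))):
    d=robot.get_image(n);np.savez(n+k+".npz",**d);cv2.imwrite(f'pics/{n}_{k}.png',cv2.resize(d['pixels'][c[0]:c[1],c[2]:c[3],::-1],None,fx=5,fy=5,interpolation=cv2.INTER_CUBIC))
print(robot.read_state()['tcp_pos'].round(4))
E
python3 look.py a
```

```text
7.9333 [0.5524 0.1777 0.0708] [ 2.47 -0.09  0.96] [1.     0.0049 0.0021]
[0.5519 0.1778 0.0704]
```

View pics/side_a.png

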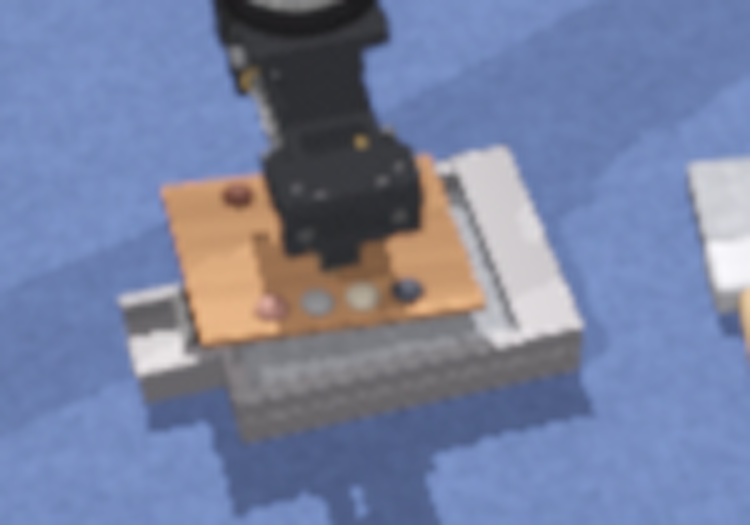

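View pics/top_a.png

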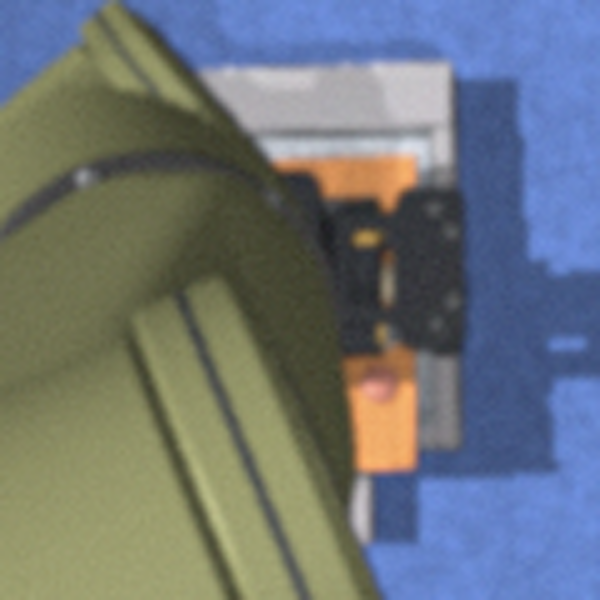

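```bash
cat > tilt.py <<'E'
import sys
from h import *
# tilt from depth on the wood, both cams
k=sys.argv[1]
for n,r in (("side",(110,215,180,330)),("top",(170,290,140,260))):
    d=dict(np.load(n+k+".npz"));P=cloud(d);hsv=cv2.cvtColor(d["pixels"],cv2.COLOR_RGB2HSV)
    m=((hsv[...,0]<22)&(hsv[...,1]>110)&(hsv[...,2]>120)).astype(np.uint8)
    mm=np.zeros_like(m);mm[r[0]:r[1],r[2]:r[3]]=m[r[0]:r[1],r[2]:r[3]]
    me=cv2.erode(mm,np.ones((3,3)))>0
    Q=P[me];Q=Q[(Q[:,2]<.13)&(Q[:,2]>0.015)]
    for _ in range(4):
        A=np.c_[Q[:,0],Q[:,1],np.ones(len(Q))];s=np.linalg.lstsq(A,Q[:,2],rcond=None)[0];e=Q[:,2]-A@s;Q=Q[abs(e)<max(.004,2*e.std())]
    print(n,len(Q),"tilt deg x,y",np.degrees(np.arctan(s[:2])).round(2),"z top at x=.5519",(s@[.5519,.175,1]).round(4),"std",e.std().round(4))
    # extents: project edge pixels to plane
    c=max(cv2.findContours(mm,cv2.RETR_EXTERNAL,cv2.CHAIN_APPROX_NONE)[0],key=cv2.contourArea)[:,0,:].astype(float)
    K=d["K"];E=d["extrinsics"]
    rr=np.stack([(c[:,0]-K[0,2])/K[0,0],-(c[:,1]-K[1,2])/K[1,1],-np.ones(len(c))],-1)@E[:3,:3].T
    o=E[:3,3];t=(s[0]*o[0]+s[1]*o[1]+s[2]-o[2])/(rr[:,2]-s[0]*rr[:,0]-s[1]*rr[:,1])
    W=o+rr*t[:,None];W*=1000
    print("  x ext",np.percentile(W[:,0],[1,99]).round(1),"y ext",np.percentile(W[:,1],[1,99]).round(1), "top-face z at far/near", (s@[W[:,0].max()/1000,.175,1]).round(4),(s@[W[:,0].min()/1000,.175,1]).round(4))
E
python3 tilt.py a; python3 -c "
from h import *
d=dict(np.load('topa.npz'));print(pix2w(d,230.2-.4,225,z=.033)*1000, pix2w(d,223-.4,203,z=.05)*1000)"
```

```text
side 352 tilt deg x,y [-5.91  0.01] z top at x=.5519 0.0556 std 0.0016
  x ext [473.9 618.9] y ext [117.7 231.4] top-face z at far/near 0.0485 0.0637
top 263 tilt deg x,y [-6.41 -0.54] z top at x=.5519 0.0568 std 0.0016
  x ext [476.7 532.4] y ext [119.6 150.3] top-face z at far/near 0.059 0.0653
[568.05115917 104.34061313  33.        ] [619.06970054 119.6028096   50.        ]
```

```bash
python3 -m creep '[0,0.002,-0.0005,0,0.044, 0,0.002,-0.0005,0,0.044]'
python3 -m creep '[0,0.002,0,0,0.044, 0,0.002,0,0,0.044]'
python3 -m creep '[0,0.001,0,0,0.044, 0,0.001,0,0,0.044]';python3 look.py b; python3 tilt.py b
```

```text
time_s: 8.2
tcp_pos: [0.552, 0.1773, 0.0665]
ee_rot: [-0.707, -0.002, 0.001, 0.708]
contact_force: [1.7, 2.3, 1.7]
gripper_width: 0.0495
time_s: 8.37
tcp_pos: [0.5517, 0.1772, 0.0622]
ee_rot: [-0.707, -0.002, 0.002, 0.707]
contact_force: [3.0, 1.9, 1.5]
gripper_width: 0.0496
time_s: 8.53
tcp_pos: [0.5515, 0.1771, 0.0602]
ee_rot: [-0.707, -0.002, 0.002, 0.707]
contact_force: [3.1, 1.8, 2.2]
gripper_width: 0.0495
8.5333 [0.5515 0.1771 0.0602] [3.08 1.84 2.24] [1.0e+00 5.5e-03 3.0e-04]
[0.5514 0.177  0.0602]
side 420 tilt deg x,y [-16.08  -0.15] z top at x=.5519 0.0438 std 0.0015
  x ext [471.  611.1] y ext [119.3 232.2] top-face z at far/near 0.0266 0.0673
top 194 tilt deg x,y [-16.02  -0.35] z top at x=.5519 0.0459 std 0.0018
  x ext [474.3 529.1] y ext [119.3 148.8] top-face z at far/near 0.052 0.0682
```

View pics/side_b.png

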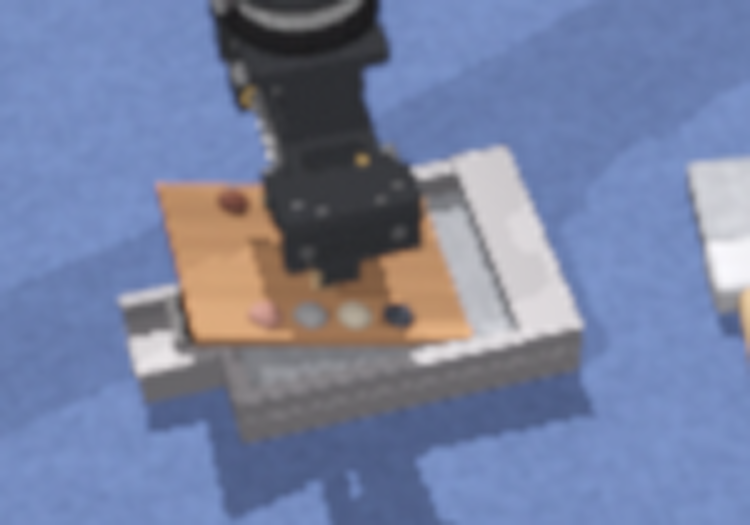

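```bash
python3 -m creep '[0.004,0,0,0,0.044, 0.005,0,0,0,0.044, 0.005,0,0,0,0.044, 0.004,0,0,0,0.044, 0.002,0,0,0,0.044, 0,0,0,0,0.044]'; python3 look.py c; python3 tilt.py c
```

```text
time_s: 9.13
tcp_pos: [0.5717, 0.176, 0.0599]
ee_rot: [0.707, 0.001, -0.002, -0.707]
contact_force: [0.5, -0.4, -2.7]
gripper_width: 0.0497
9.1333 [0.5717 0.176  0.0599] [ 0.49 -0.45 -2.71] [ 1.0e+00  4.4e-03 -5.0e-04]
[0.5709 0.1763 0.06  ]
side 415 tilt deg x,y [-15.76  -1.04] z top at x=.5519 0.049 std 0.0015
  x ext [490.4 633.2] y ext [116.6 232.2] top-face z at far/near 0.026 0.0665
top 119 tilt deg x,y [-15.18  -0.36] z top at x=.5519 0.0513 std 0.0017
  x ext [494.8 551.9] y ext [118.1 141.9] top-face z at far/near 0.0513 0.0668
```

View pics/side_c.png

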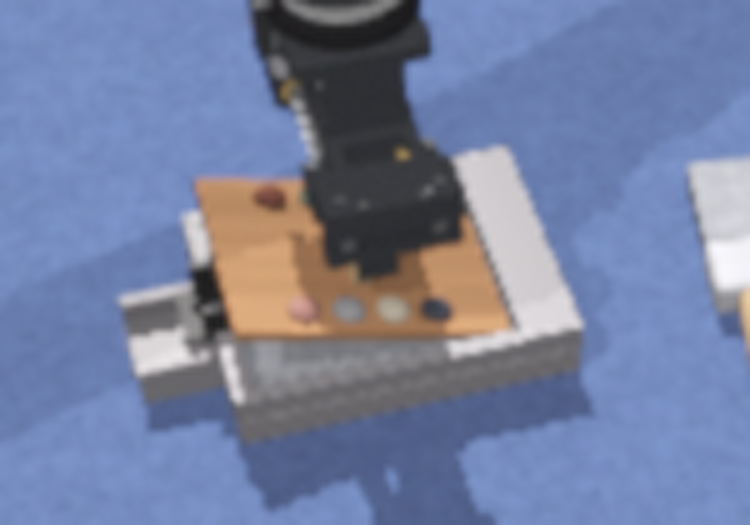

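```bash
python3 -m creep '[0,0.001,-0.0005,0,0.044, 0,0.001,0,0,0.044, 0,0,0,0,0.044]'; python3 -m creep '[0,0.001,0,0,0.044, 0,0.001,0,0,0.044]'; python3 -m creep '[0,0.001,0,0,0.044, 0,0,0,0,0.044]';python3 look.py d; python3 tilt.py d
```

```text
time_s: 9.48
tcp_pos: [0.571, 0.1761, 0.0581]
ee_rot: [0.707, 0.002, -0.002, -0.707]
contact_force: [0.5, 0.2, -2.1]
gripper_width: 0.0501
time_s: 9.65
tcp_pos: [0.5713, 0.1762, 0.0564]
ee_rot: [-0.707, -0.002, 0.002, 0.707]
contact_force: [-1.0, -1.2, 6.6]
gripper_width: 0.0498
time_s: 9.82
tcp_pos: [0.5714, 0.1762, 0.0564]
ee_rot: [0.707, 0.002, -0.002, -0.707]
contact_force: [-2.5, -1.6, 7.2]
gripper_width: 0.0497
9.8167 [0.5714 0.1762 0.0564] [-2.51 -1.58  7.23] [1.0e+00 5.3e-03 3.0e-04]
[0.5714 0.1762 0.0564]
side 383 tilt deg x,y [-15.88  -0.47] z top at x=.5519 0.0456 std 0.0016
  x ext [490.3 631.7] y ext [117.  231.1] top-face z at far/near 0.0227 0.0633
top 137 tilt deg x,y [-14.92  -4.22] z top at x=.5519 0.0456 std 0.0018
  x ext [494.9 552.1] y ext [118.  142.4] top-face z at far/near 0.0455 0.0608
```

```bash
python3 -m creep '[0,0,0,0,0.044, 0,0,0,0,0.044]' 8; python3 -m creep '[0,0.001,0,0,0.044, 0,0,0,0,0.044]';python3 look.py e; python3 tilt.py e
```

```text
time_s: 10.08
tcp_pos: [0.5714, 0.1762, 0.0564]
ee_rot: [0.707, 0.002, -0.002, -0.707]
contact_force: [-2.1, -0.7, 7.5]
gripper_width: 0.0501
time_s: 10.25
tcp_pos: [0.5716, 0.1762, 0.0557]
ee_rot: [0.707, 0.002, -0.001, -0.707]
contact_force: [-1.6, -0.4, 9.0]
gripper_width: 0.0499
10.25 [0.5716 0.1762 0.0557] [-1.63 -0.37  8.99] [1.    0.005 0.001]
[0.5716 0.1762 0.0557]
side 376 tilt deg x,y [-15.89  -0.71] z top at x=.5519 0.0457 std 0.0016
  x ext [490.2 631.5] y ext [116.7 231.4] top-face z at far/near 0.0229 0.0633
top 139 tilt deg x,y [-15.83   0.69] z top at x=.5519 0.049 std 0.0015
  x ext [494.9 552.3] y ext [118.1 142.3] top-face z at far/near 0.0489 0.0651
```

```bash
python3 -m creep '[0,-0.0015,0,0,0.044, 0,0,0,0,0.044]'; python3 -m creep '[0.0015,0,0,0,0.044, 0.0015,0,0,0,0.044]'; python3 -m creep '[0.0015,0,0,0,0.044, 0.0015,0,0,0,0.044]';python3 look.py f; python3 tilt.py f
```

```text
time_s: 10.52
tcp_pos: [0.5717, 0.1763, 0.0562]
ee_rot: [-0.707, -0.002, 0.002, 0.707]
contact_force: [1.1, -0.5, -2.1]
gripper_width: 0.05
time_s: 10.68
tcp_pos: [0.5733, 0.1763, 0.0557]
ee_rot: [0.707, 0.001, -0.003, -0.707]
contact_force: [-1.5, -0.0, 0.3]
gripper_width: 0.0499
time_s: 10.85
tcp_pos: [0.5776, 0.1762, 0.0556]
ee_rot: [-0.707, -0.002, 0.002, 0.707]
contact_force: [-1.2, 0.4, -1.6]
gripper_width: 0.0502
10.85 [0.5776 0.1762 0.0556] [-1.25  0.4  -1.57] [ 1.      0.0053 -0.    ]
[0.5781 0.1762 0.0556]
side 402 tilt deg x,y [-15.4   -0.07] z top at x=.5519 0.047 std 0.0015
  x ext [496.2 637.2] y ext [115.8 229.4] top-face z at far/near 0.0234 0.0624
top 89 tilt deg x,y [-15.9   -0.89] z top at x=.5519 0.0491 std 0.0016
  x ext [501. 558.] y ext [118.1 138.6] top-face z at far/near 0.0469 0.064
```

View pics/side_f.png

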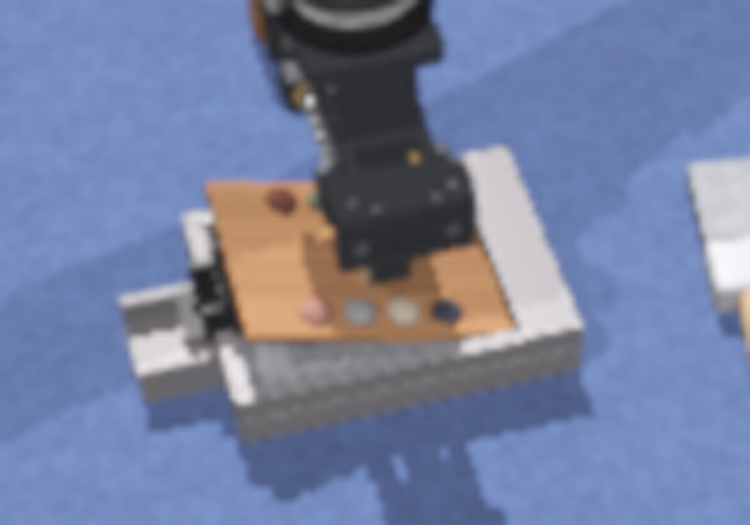

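```bash
python3 -m creep '[0.0015,0.0004,0,0,0.044, 0.0015,0.0004,0,0,0.044]'; python3 -m creep '[0.001,0.0004,0,0,0.044, 0.001,0.0004,0,0,0.044]';python3 -m creep '[0.001,0.0003,0,0,0.044, 0.001,0.0003,0,0,0.044]'
```

```text
time_s: 11.12
tcp_pos: [0.5804, 0.1761, 0.0549]
ee_rot: [0.707, 0.002, -0.002, -0.707]
contact_force: [-2.3, -1.5, -0.4]
gripper_width: 0.0502
time_s: 11.28
tcp_pos: [0.5825, 0.1762, 0.0541]
ee_rot: [0.707, 0.002, -0.002, -0.707]
contact_force: [-1.2, 0.2, -0.6]
gripper_width: 0.05
time_s: 11.45
tcp_pos: [0.5845, 0.1762, 0.0536]
ee_rot: [-0.707, -0.002, 0.002, 0.707]
contact_force: [-1.7, -0.1, -0.6]
gripper_width: 0.05
```

```bash
for i in 1; do python3 -m creep '[0.001,0.0003,0,0,0.044, 0.0005,0,0,0,0.044]'; python3 -m creep '[0.001,0.0003,0,0,0.044, 0.0005,0,0,0,0.044]';python3 -m creep '[0.001,0.0003,0,0,0.044, 0.0005,0,0,0,0.044]'; done; python3 look.py g; python3 tilt.py g
```

```text
time_s: 11.62
tcp_pos: [0.586, 0.1762, 0.0532]
ee_rot: [-0.707, -0.002, 0.002, 0.707]
contact_force: [-0.7, 0.5, -0.8]
gripper_width: 0.0496
time_s: 11.78
tcp_pos: [0.5875, 0.1763, 0.053]
ee_rot: [-0.707, -0.002, 0.002, 0.707]
contact_force: [-1.4, 1.7, -0.9]
gripper_width: 0.0502
time_s: 11.95
tcp_pos: [0.589, 0.1763, 0.0527]
ee_rot: [-0.707, -0.002, 0.002, 0.707]
contact_force: [-0.6, -0.6, -0.7]
gripper_width: 0.0501
11.95 [0.589  0.1763 0.0527] [-0.61 -0.61 -0.72] [1.0e+00 5.2e-03 1.0e-04]
[0.5891 0.1763 0.0527]
side 272 tilt deg x,y [-13.52  -0.83] z top at x=.5519 0.0461 std 0.0015
  x ext [507.9 636.4] y ext [115.6 231.6] top-face z at far/near 0.0256 0.0568
top 52 tilt deg x,y [-10.69  -7.11] z top at x=.5519 0.0425 std 0.0017
  x ext [515.1 570.5] y ext [118.2 134.7] top-face z at far/near 0.0388 0.0497
```

View pics/side_g.png

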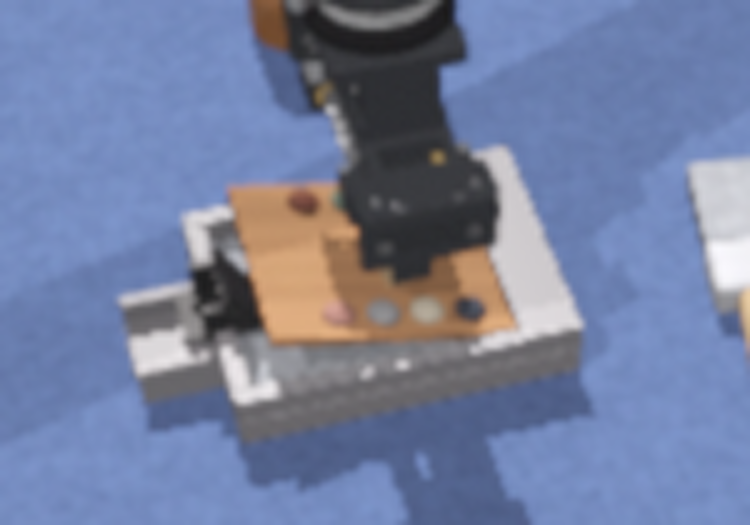

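```bash
python3 -m creep '[0.0007,0,0,0,0.044, 0.0003,0,0,0,0.044]'; python3 -m creep '[0.0007,0.0003,0,0,0.044, 0.0003,0,0,0,0.044]';python3 -m creep '[0.0007,0,0,0,0.044, 0.0003,0,0,0,0.044]'
```

```text
time_s: 12.22
tcp_pos: [0.5894, 0.1763, 0.0527]
ee_rot: [0.707, 0.002, -0.002, -0.707]
contact_force: [-2.0, -0.1, 0.7]
gripper_width: 0.0501
time_s: 12.38
tcp_pos: [0.5894, 0.1761, 0.0521]
ee_rot: [0.707, 0.001, -0.003, -0.707]
contact_force: [-5.2, 0.2, 2.1]
gripper_width: 0.0499
time_s: 12.55
tcp_pos: [0.5895, 0.1759, 0.052]
ee_rot: [0.708, 0.0, -0.004, -0.707]
contact_force: [-6.5, 0.6, 2.4]
gripper_width: 0.0501
```

```bash
python3 -m creep '[-0.0013,0.001,0,0,0.044, -0.0007,0.001,0,0,0.044]'; python3 -m creep '[-0.0007,0.001,0,0,0.044, -0.0007,0.001,0,0,0.044]';python3 -m creep '[-0.0007,0.001,0,0,0.044, -0.0007,0.001,0,0,0.044]'
```

```text
time_s: 12.72
tcp_pos: [0.5886, 0.1759, 0.0502]
ee_rot: [0.707, 0.001, -0.003, -0.707]
contact_force: [-4.9, -1.9, 0.7]
gripper_width: 0.05
time_s: 12.88
tcp_pos: [0.5878, 0.1759, 0.0482]
ee_rot: [0.707, 0.001, -0.002, -0.707]
contact_force: [-5.8, -0.3, 1.1]
gripper_width: 0.0495
time_s: 13.05
tcp_pos: [0.5871, 0.176, 0.0463]
ee_rot: [0.707, 0.002, -0.002, -0.707]
contact_force: [-4.8, -1.9, 0.5]
gripper_width: 0.0498
```

```bash
python3 -m creep '[-0.0007,0.001,0,0,0.044, -0.0005,0.0005,0,0,0.044]';python3 look.py i; python3 tilt.py i
```

```text
time_s: 13.22
tcp_pos: [0.5867, 0.176, 0.0453]
ee_rot: [0.707, 0.002, -0.001, -0.707]
contact_force: [-2.7, -1.9, 6.3]
gripper_width: 0.05
13.2167 [0.5867 0.176  0.0453] [-2.68 -1.85  6.35] [1.     0.0048 0.0015]
[0.5867 0.176  0.0454]
side 226 tilt deg x,y [-7.62 -1.47] z top at x=.5519 0.0354 std 0.0015
  x ext [506.1 636.7] y ext [113.8 229.9] top-face z at far/near 0.024 0.0416
top 87 tilt deg x,y [-6.72 -1.1 ] z top at x=.5519 0.0362 std 0.0013
  x ext [510.4 568.1] y ext [117.5 137.1] top-face z at far/near 0.0343 0.0411
```

View pics/side_i.png

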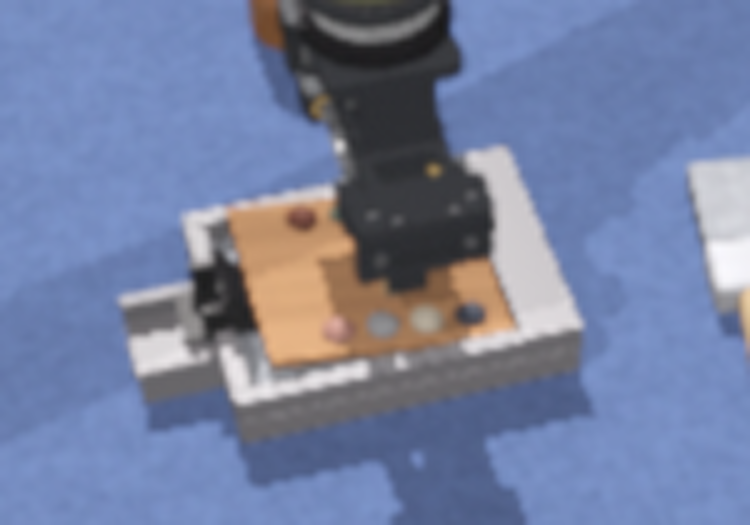

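```bash
python3 -m creep '[-0.0004,-0.001,0,0,0.044, 0,-0.0005,0,0,0.044, 0,0,0,0,0.051, 0,0,0,0,0.055, 0,0,0,0,0.062, 0,0,0,0,0.062, 0,0,0,0,0.062]'; python3 -m creep '[0,-0.008,0,0,0.062, 0,-0.02,0,0,0.062, 0,-0.02,0,0,0.062, 0,0,0,0,0.062]';python3 look.py j; python3 tilt.py j
```

```text
time_s: 13.9
tcp_pos: [0.5858, 0.1765, 0.0465]
ee_rot: [-0.707, -0.002, 0.002, 0.707]
contact_force: [-0.0, -0.2, -0.2]
gripper_width: 0.0621
time_s: 14.23
tcp_pos: [0.5879, 0.1773, 0.0984]
ee_rot: [-0.706, -0.004, -0.0, 0.708]
contact_force: [0.5, -0.0, 0.1]
gripper_width: 0.0617
14.2333 [0.5879 0.1773 0.0984] [ 0.49 -0.05  0.06] [1.     0.0049 0.0062]
[0.5861 0.1765 0.0955]
side 202 tilt deg x,y [-6.9  -1.24] z top at x=.5519 0.0355 std 0.0015
  x ext [506.  573.3] y ext [145.3 231.1] top-face z at far/near 0.0328 0.0411
top 58 tilt deg x,y [ -5.39 -11.79] z top at x=.5519 0.0273 std 0.0018
  x ext [510.4 575.3] y ext [119.8 137.3] top-face z at far/near 0.0251 0.0312
```

View pics/side_j.png

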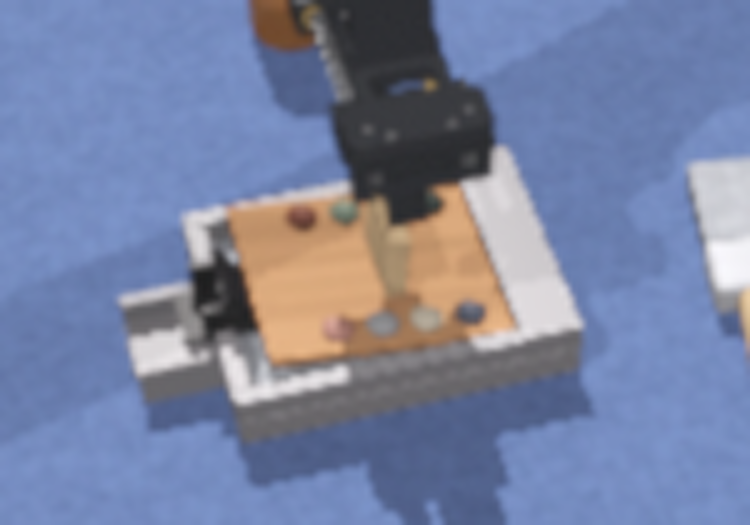

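```bash
python3 -m creep '[-0.012,0,-0.0015,0,0, -0.016,0,0,0,0, -0.015,0,0,0,0, -0.008,0,0,0,0, -0.004,0,0,0,0, 0,0.012,0,0,0, 0,0.014,0,0,0, 0,0.012,0,0,0, 0,0.006,0,0,0, 0,0,0,0,0, 0,0,0,0,0]' 20; python3 look.py k
```

```text
time_s: 15.25
tcp_pos: [0.5305, 0.1744, 0.05]
ee_rot: [0.707, 0.002, -0.002, -0.707]
contact_force: [-0.1, 0.7, 0.8]
gripper_width: 0.0005
15.25 [0.5305 0.1744 0.05  ] [-0.15  0.71  0.81] [ 1.0e+00  5.2e-03 -5.0e-04]
[0.531  0.1746 0.0508]
```

View pics/side_k.png

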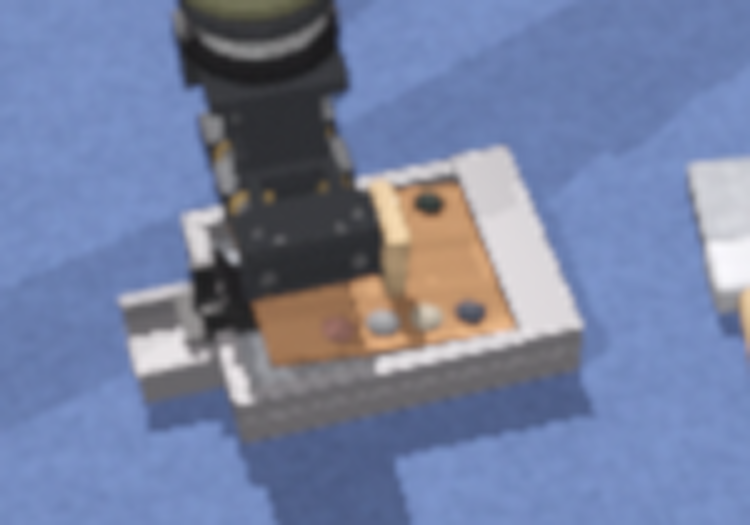

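```bash
python3 -m creep '[0,0.004,0,0,0, 0,0.004,0,0,0]'; python3 -m creep '[0,0.002,0,0,0, 0,0.002,0,0,0]'; python3 -m creep '[0,0.002,0,0,0, 0,0.002,0,0,0]'; python3 -m creep '[0,0.0015,0,0,0, 0,0.0015,0,0,0]'
```

```text
time_s: 15.52
tcp_pos: [0.5311, 0.1746, 0.0428]
ee_rot: [-0.707, -0.002, 0.001, 0.707]
contact_force: [0.5, 0.4, -0.6]
gripper_width: 0.0007
time_s: 15.68
tcp_pos: [0.5305, 0.1744, 0.0384]
ee_rot: [0.707, 0.002, -0.002, -0.707]
contact_force: [-0.8, 0.2, 3.1]
gripper_width: 0.0001
time_s: 15.85
tcp_pos: [0.5301, 0.1743, 0.0344]
ee_rot: [0.707, 0.002, -0.002, -0.707]
contact_force: [-2.1, -0.6, 8.4]
gripper_width: 0.0003
time_s: 16.02
tcp_pos: [0.5307, 0.1746, 0.0312]
ee_rot: [-0.707, -0.002, 0.002, 0.707]
contact_force: [-0.3, -0.3, 0.1]
gripper_width: 0.0005
```

```bash
python3 -m creep '[0,0.0015,0,0,0, 0,0.0015,0,0,0]'; python3 -m creep '[0,0.0015,0,0,0, 0,0.001,0,0,0]';  python3 -m creep '[0,0.001,0,0,0, 0,0.0005,0,0,0]'; python3 -m creep '[0,0.0005,0,0,0, 0,0.0005,0,0,0]'
```

```text
time_s: 16.18
tcp_pos: [0.5306, 0.1745, 0.0281]
ee_rot: [-0.707, -0.002, 0.002, 0.707]
contact_force: [-0.4, -0.1, 1.0]
gripper_width: 0.0005
time_s: 16.35
tcp_pos: [0.5305, 0.1745, 0.0256]
ee_rot: [-0.707, -0.002, 0.002, 0.707]
contact_force: [-0.4, 0.0, -0.8]
gripper_width: 0.0006
time_s: 16.52
tcp_pos: [0.5305, 0.1744, 0.0245]
ee_rot: [0.707, 0.002, -0.002, -0.707]
contact_force: [-1.6, -1.7, 6.8]
gripper_width: 0.0007
time_s: 16.68
tcp_pos: [0.5305, 0.1744, 0.0245]
ee_rot: [0.707, 0.002, -0.002, -0.707]
contact_force: [-1.5, -1.1, 16.0]
gripper_width: 0.0004
```

Board is on the floor (hard contact at TCP z 0.0245). Lift off and look.

```bash
python3 -m creep '[0,-0.004,0,0,0, 0,-0.02,0,0,0, 0,-0.03,0,0,0, 0,-0.03,0,0,0, -0.02,-0.02,-0.03,0,0, -0.02,0,-0.04,0,0, -0.02,0,-0.04,0,0, 0,0,-0.03,0,0, 0,0,0,0,0]'; python3 look.py l; python3 tilt.py l; python3 -c "
from h import *
d=dict(np.load('topl.npz'));cv2.imwrite('pics/topfull_l.png',d['pixels'][...,::-1])"
```

```text
time_s: 17.43
tcp_pos: [0.4718, 0.0315, 0.1275]
ee_rot: [0.709, -0.003, 0.0, -0.705]
contact_force: [-0.3, -0.3, -0.4]
gripper_width: 0.0006
17.4333 [0.4718 0.0315 0.1275] [-0.26 -0.27 -0.4 ] [ 1.     -0.0043 -0.0033]
[0.4742 0.0384 0.1276]
side 254 tilt deg x,y [-0.04 -0.27] z top at x=.5519 0.0226 std 0.0015
  x ext [592.8 637.5] y ext [130.3 234.1] top-face z at far/near 0.0226 0.0226
top 1412 tilt deg x,y [0.02 0.44] z top at x=.5519 0.0243 std 0.0018
  x ext [509.2 641.2] y ext [119.1 236.3] top-face z at far/near 0.0243 0.0243
```

View pics/side_l.png

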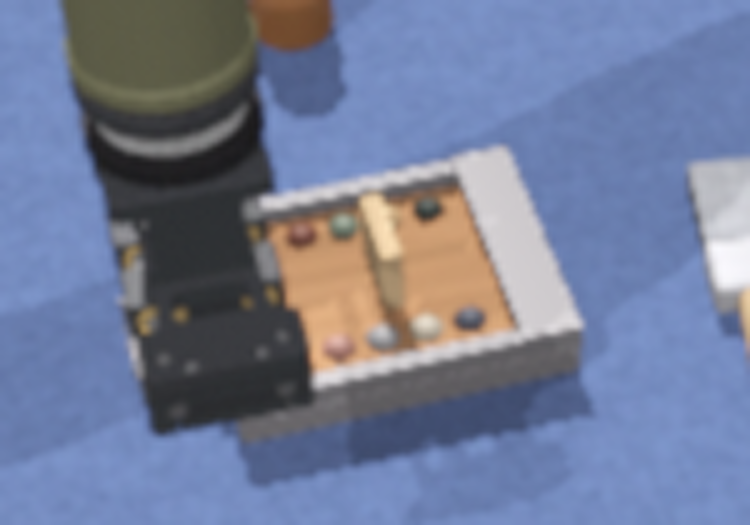

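View pics/top_l.png

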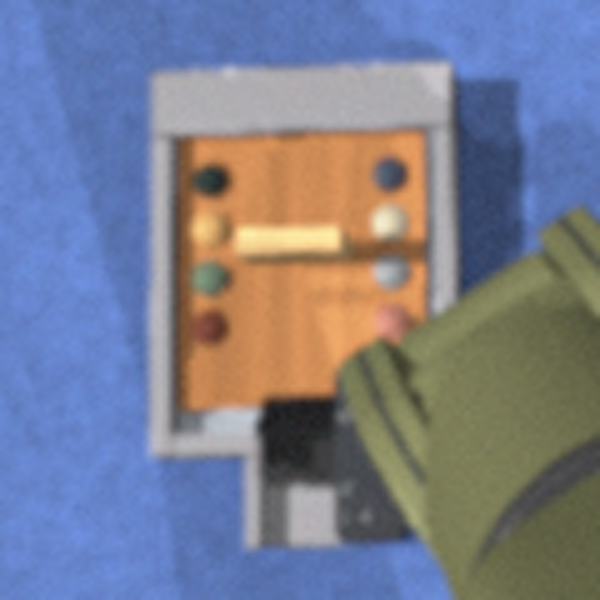

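```bash
python3 -m creep '[0.012,0,0.025,0,0, 0.016,0,0.03,0,0, 0.016,0,0.03,0,0, 0.016,0,0.03,0,0, 0.011,0,0.015,0,0, 0.005,0,0.006,0,0, 0,0,0,0,0, 0,0,0,0,0]'; python3 -m creep '[0,0.02,0,0,0, 0,0.03,0,0,0, 0,0.02,0,0,0, 0,0.014,0,0,0, 0,0.006,0,0,0, 0,0,0,0,0, 0,0,0,0,0]'; python3 look.py m
```

```text
time_s: 18.2
tcp_pos: [0.5485, 0.1756, 0.127]
ee_rot: [0.707, 0.002, -0.002, -0.707]
contact_force: [-0.0, -0.2, 0.1]
gripper_width: 0.0004
time_s: 18.78
tcp_pos: [0.5491, 0.1751, 0.0378]
ee_rot: [0.707, 0.001, -0.002, -0.707]
contact_force: [0.2, -0.8, 0.3]
gripper_width: 0.0003
18.7833 [0.5491 0.1751 0.0378] [ 0.24 -0.78  0.25] [ 1.0e+00  4.3e-03 -3.0e-04]
[0.5498 0.1758 0.0385]
```

View pics/side_m.png

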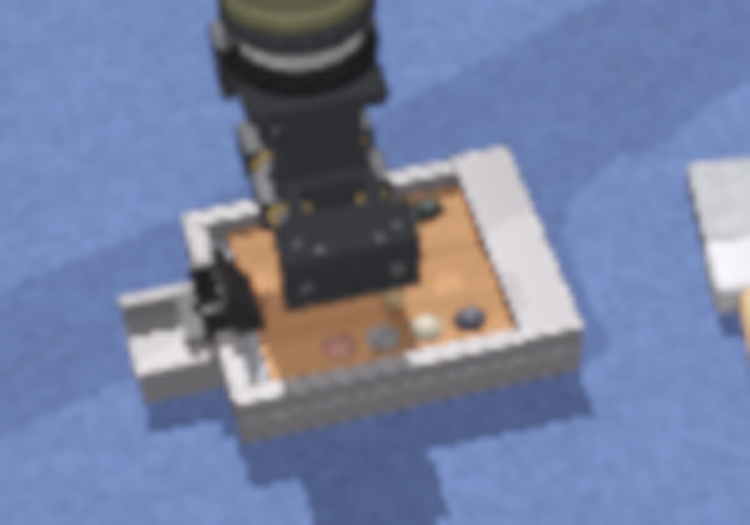

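```bash
python3 -m creep '[0.003,0,0,0,0, 0.003,0,0,0,0, 0.002,0,0,0,0, 0,0,0,0,0]'; python3 -m creep '[0.001,0,0,0,0, 0.001,0,0,0,0]';python3 -m creep '[0.001,0,0,0,0, 0.001,0,0,0,0]';python3 -m creep '[0.001,0,0,0,0, 0.001,0,0,0,0]'
```

```text
time_s: 19.22
tcp_pos: [0.5583, 0.1761, 0.0378]
ee_rot: [-0.707, -0.002, 0.001, 0.707]
contact_force: [0.9, 0.9, 1.0]
gripper_width: 0.0004
time_s: 19.38
tcp_pos: [0.5592, 0.1761, 0.0375]
ee_rot: [-0.707, -0.002, 0.002, 0.707]
contact_force: [-0.4, -0.2, 1.2]
gripper_width: 0.0006
time_s: 19.55
tcp_pos: [0.5612, 0.1761, 0.0374]
ee_rot: [-0.707, -0.002, 0.002, 0.707]
contact_force: [0.8, -0.1, -0.1]
gripper_width: 0.0006
time_s: 19.72
tcp_pos: [0.5633, 0.1761, 0.0374]
ee_rot: [-0.707, -0.002, 0.002, 0.707]
contact_force: [-0.0, -0.5, -0.7]
gripper_width: 0.0007
```

```bash
python3 -m creep '[0.001,0,0,0,0, 0.0005,0,0,0,0]';python3 -m creep '[0.0007,0,0,0,0, 0.0005,0,0,0,0]';python3 -m creep '[0.0005,0,0,0,0, 0.0005,0,0,0,0]';python3 -m creep '[0.0005,0,0,0,0, 0.0005,0,0,0,0]'
```

```text
time_s: 19.88
tcp_pos: [0.5649, 0.1761, 0.0374]
ee_rot: [-0.707, -0.002, 0.002, 0.707]
contact_force: [-1.2, -0.2, 1.8]
gripper_width: 0.0004
time_s: 20.05
tcp_pos: [0.5649, 0.1761, 0.0374]
ee_rot: [0.707, 0.001, -0.003, -0.707]
contact_force: [-3.0, 0.3, 3.2]
gripper_width: 0.0007
time_s: 20.22
tcp_pos: [0.5649, 0.1761, 0.0373]
ee_rot: [0.707, 0.001, -0.003, -0.707]
contact_force: [-6.9, -0.6, 4.7]
gripper_width: 0.0004
time_s: 20.38
tcp_pos: [0.565, 0.1761, 0.0373]
ee_rot: [0.708, 0.0, -0.004, -0.707]
contact_force: [-9.3, -0.6, 6.9]
gripper_width: 0.0004
```

```bash
python3 -m creep '[-0.002,0,0,0,0, -0.003,0,0,0,0, -0.005,0,0,0,0, -0.003,-0.005,0,0,0, 0,-0.02,0,0,0, 0,-0.03,0,0,0, 0,-0.03,0,0,0, 0,-0.03,0,0,0, -0.01,0,-0.035,0,0, -0.02,0,-0.04,0,0, -0.02,0,-0.04,0,0]';python3 -m creep '[-0.02,0,-0.04,0,0, 0,0,-0.04,0,0, 0,0,-0.04,0,0, 0,0,-0.03,0,0, 0,0,-0.02,0,0, 0,0,0,0,0, 0,0,0,0,0, 0,0,0,0,0]'; python3 look.py n; python3 tilt.py n; python3 -c "
from h import *
d=dict(np.load('topn.npz'));cv2.imwrite('pics/topfull_n.png',d['pixels'][...,::-1])"
```

```text
time_s: 21.3
tcp_pos: [0.5087, 0.0657, 0.1535]
ee_rot: [-0.707, -0.004, 0.001, 0.707]
contact_force: [-0.3, -0.5, -1.0]
gripper_width: 0.0004
time_s: 21.97
tcp_pos: [0.4908, -0.0998, 0.1527]
ee_rot: [-0.707, -0.003, 0.002, 0.707]
contact_force: [0.5, -0.2, -0.2]
gripper_width: 0.0007
21.9667 [ 0.4908 -0.0998  0.1527] [ 0.47 -0.22 -0.16] [1.     0.0064 0.001 ]
[ 0.4908 -0.0992  0.1526]
side 117 tilt deg x,y [-0.15 -1.22] z top at x=.5519 0.0228 std 0.0016
  x ext [575.4 637.4] y ext [130.8 219.9] top-face z at far/near 0.0226 0.0227
top 1628 tilt deg x,y [0.07 0.19] z top at x=.5519 0.0243 std 0.0018
  x ext [509.2 641.2] y ext [119.1 236.5] top-face z at far/near 0.0244 0.0242
```

View pics/side_n.png

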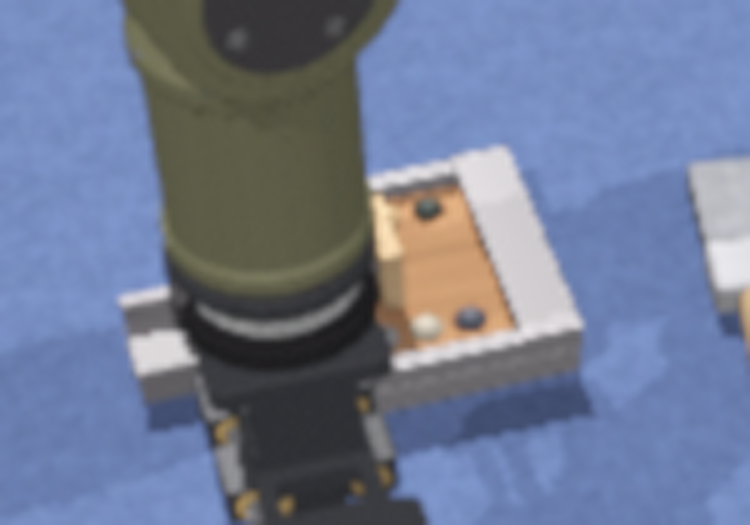

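View pics/top_n.png

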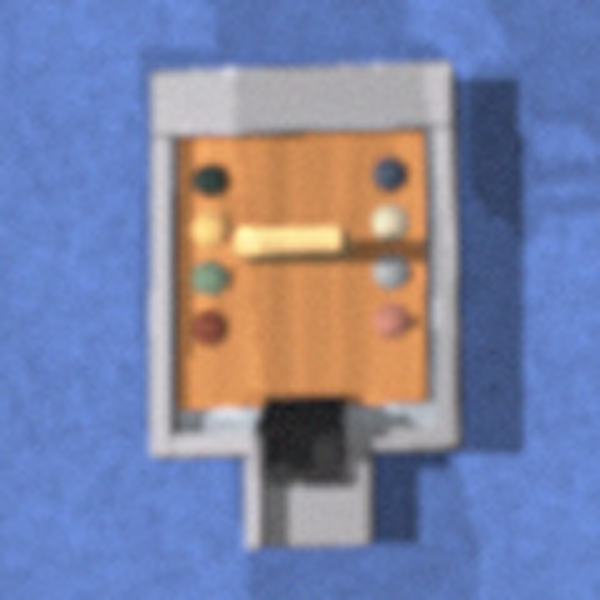

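View pics/topfull_n.png

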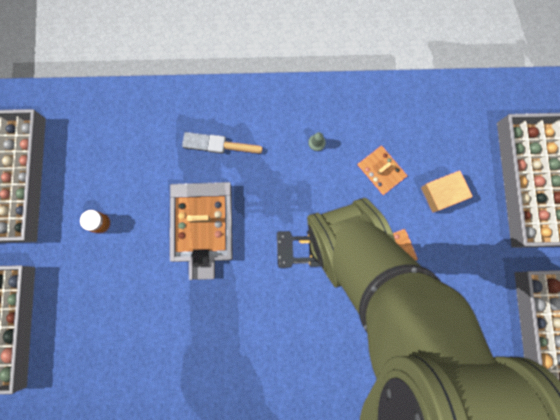

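```bash
python3 -c "
from plant import robot
print(robot.close_job())"
```

```text
the job is handed in; nothing more can be done
None
```

The board is seated in the case: flat on the floor, its far edge home against the hidden stop, the catch over its near edge. I handed the job in at about 22 s of the 64 s allowed.

**How it was done**
- I gripped the largest board by the two ends of its fin, so it could turn in the grip.
- I tilted it about 16° by resting it lightly on top of the catch, then slid its far edge under the lip. At the stop I felt a 6.5 N rise with no further movement.
- I swung it down onto the catch slope and let go. I then pressed near the catch with closed fingers: about 8 N as the catch gave way, then up to 16 N once the board was on the floor.
- I finished with a gentle push on the fin towards the stop.

**Last checks**
- **Flatness:** the measured tilt along the board's length is within 0.2°. Its top face is 23–24 mm above the table, where 24 mm means it is on the case floor.
- **Home against the stop:** the final push rose to 9.3 N and the board moved 0.1 mm or less. The stop position agrees within about 1 mm with where I first felt it.
- **Catch:** the top view shows it back at rest to within a pixel or so, just over the board's edge.
- **Other objects:** those in view in the last pictures had not moved. One of the small look-alike boards was partly hidden by the arm.
- **Gripper:** it is clear of everything, with no contact force.

**What disagreed:** the two cameras differ by 2–4 mm in position, so the fit was judged by feel. While lowering the board under the lip, both its ends rested on the case for a moment with about 11 N, so I eased off.

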